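# Clear the studio tool chest and hold its lid open

## Robot

A 6-joint arm with a two-finger parallel gripper is mounted at the origin on the work surface. World frame = base frame: x ahead of the robot, y to its left, z up, the work surface at z = 0. Lengths are in mm, angles in rad, forces in N, time in s.
With the tool pointing down it reaches from about 275 to 1000 mm from the base axis. Payload 8.4 kg.
Tool frame: the origin (TCP) lies midway between the tips of the shut fingers; the grasp point (between the pads) lies 19 mm behind it (env.tcp_to_grasp is the distance from the TCP to the grasp point, in mm); z points along the fingers, y is the direction in which the jaws open and shut (so a half turn about z gives the same grasp; the last joint's range is limited). The gripper opens to 85 mm and grips with 20 to 120 N. Pads are 22 mm wide; open, the fingers measure 114 mm over their backs; the gripper's body (76 mm by 85 mm) begins 54 mm behind the grasp point. The pads swing forward as they close: fully open they stand 13 mm farther back than shut.
Start: joints at [1.22, 0.353, 1.633, -0, 1.155, -0.002], TCP at [213.605, 587.367, 191.481] pointing down, gripper open.
Joint ranges: [-2.63, 2.63], [-0.92, 2.1], [0.06, 2.66], [-1.3, 4.44], [0, 2.69], [-3.02, 3.02]. Speed limits (rad/s): [2.22, 2.22, 2.79, 3.14, 3.14, 3.14].

## Interface

Orientations are given as a rotation vector (axis times angle).
In Python, from station import env, cams, outline_of gives the robot as it stands. The module is installed in compiled form; this text tells all that it offers.
- The arm moves only by the shell command python3 -m handwheel 'ROWS'. ROWS is JSON, a list of rows, each an object of numbers: "tx", "ty", "tz": the shift along the tool's x, y, z in m; "rx", "ry", "rz": the turn, a rotation vector about the tool's x, y, z in rad; "gripper": the closure, from -1 (fully open) to 1 (shut). In form: [{"tx": .., "ty": .., "tz": .., "rx": .., "ry": .., "rz": .., "gripper": ..}, ...]. A call has exactly 8 rows; each row shifts and turns the pose as measured when the row begins, along the tool's axes as they then stand; what a row does not reach is not made up. A row lasts 1/8 s, in which the tool goes at most 62.5 mm and 10.7 degrees, less where a joint would pass 70% of its speed; a pose out of reach is approached as far as the arm can. A call is refused whole if a number of a shift passes 0.0625 or a number of a turn 0.188, either way. A call with a gripper value outside its range is refused whole. The fingers move at their own pace and stop on an object; the grip force is fixed at half the most. Time passes only in rows, so rows that do not move let the fingers close, or fill a call up. It gives the time, the measured TCP pose, the force and the opening at its end, in the units of the state.
- env.observe(): the state, without advancing time (a new reading comes with each control period).
- cams.grab_frame(name): name is "scene" or "top" or "wrist"; returns a dict with "frame" (384x512x3 uint8, red, green, blue), "fx", "fy", "cx", "cy" (pixels), "distortion" ([k1, k2, p1, p2, k3] as OpenCV has them; the pictures are not rectified), "R" (3x3) and "t" (3): a world point X has camera coordinates R X + t; the wrist camera has in their place "T_tool_cam" (4x4, takes a point from camera to tool coordinates, whose origin is the TCP and whose axes are the flange's). Camera axes: x right, y down, z forward; pixel columns grow to the right and rows downward; lengths in mm; the calibration is good to about 2 mm. A picture is of the moment at which its call begins: read the wrist's pose just before it. There is no depth.
- env.finish_job(): hands the job in, once; it reports no verdict.
Trained networks look in the newest picture that a camera, given by its name, has taken for a name from the list of things; names that differ only in an ending like _2 or _b are one class to them, and where a whole thing is asked for, a point or a joint stands for the part that bears it (a point fixed in the world has none). Each returns a list of dicts, best first, with "score" (0 to 1); they miss things now and then, are a little off and sometimes report something else, mostly with a low value. They report only what shows in the picture. A call takes as long as a camera call. They do not tell look-alikes from the thing itself.
- outline_of(thing, camera): "region" (384x512 bool, what is visible of it) and "box" ([left, top, width, height] in pixels, round what is visible of it).
The state is a dict: "time_s": time; "qpos": joint angles; "dq": joint speeds; "tau": joint torques, N m; "eef_pos": TCP position; "ee_rot": TCP orientation; "ft_force": force on the tool from outside, world axes, zero at the start; "ft_torque": the same for the moment, N m; "width": finger opening in mm.
Only numpy, scipy, OpenCV 4.12 (cv2) and the standard library are available. Lean on these libraries where they do the work, as an engineer would, in place of code of your own. Each camera call takes 0.05 s, during which the arm holds its last target. There are 200 camera calls.

## Task

The sculptor needs both hands in the tool chest: while its lid is still shut, take the scraper off the lid and lay it flat in the metal tray, letting go of it. Then raise the lid by 60 degrees from shut, never letting it drop, and hold it still there: it falls shut by itself, so finish while still holding it with the gripper's fingers, nothing else propping it. Leave the bowl on its wheel and the jar where they are.

Things in the scene. Friction and masses are not known exactly. Their poses are not given: they have to be found in the camera images.
- chest: Fixed plywood tool chest, 240 (x) by 260 (y) by 100 mm high, without its lid. Origin: centre of its underside on the bench. Its x axis points from the front (handle side, nearer the robot) to the hinge side. Its position and yaw (within about 17 degrees of straight) vary.
- lid (a joint): Hinge of the chest's lid, rad: 0 shut, growing as the front edge rises; 1.047 is 60 degrees; stop at 1.9. Free hinge without a spring: the lid (flat board 240 by 260 by 10 mm, about 0.5 kg, underside 100 mm and top 110.5 mm above the bench when shut) falls shut when let go below about 1.5 rad. It starts shut.
- lid_handle (a point): Middle of the grip bar of the lid's handle: a round steel bar, 11 mm thick and 100 mm long, parallel to the hinge line (along the chest's y), on two posts, its middle line 35 mm above the lid's top. 30 mm behind the lid's front edge, 210 mm before the hinge line and 45 mm above it with the lid shut. Moves and turns with the lid. Fingers that pinch it may stay pointing down while the bar turns between them.
- lid_hinge (a point): Point on the lid's hinge line, middle of the chest's far (+x) top edge, 100.5 mm above the bench. The hinge line runs along the chest's y axis.
- scraper: Loose clay scraper, about 0.13 kg, lying flat on the lid behind the handle, at the start roughly along the hinge line (within about 20 degrees). Origin: under the middle of its wooden handle. Its x axis points to the blade. Handle 110 long, 24 wide, 18 mm thick (from x = -55 to 55); flared steel blade 3 mm thick, about 50 mm wide at the handle flaring to 75 mm, from x = 55 to 133, near the underside. 190 mm long in all.
- scraper_grip (a point): Point to grip on the scraper: in the wooden handle, half-way up (9 mm above its underside), 20 mm from the handle's middle towards the blade, close to the balance point; same axes as the scraper.
- tray: Fixed shallow open metal tray, outside 260 (x) by 160 (y) by 30 mm high, walls and floor 5 mm. Origin: centre of its underside. It stands either to the left or to the right of the chest, long side roughly ahead.
- wheel: Bystander: dark steel banding wheel, a disc of 180 mm diameter on a foot, 46 mm high, on the other side of the chest from the tray. Origin: centre of its underside.
- pot: Bystander: deep terracotta bowl, 100 mm across, 75 mm high, on the banding wheel. Origin: centre of its underside.
- jar: Bystander: white lidded jar, 80 mm across, 110 mm high, beyond the chest. Origin: centre of its underside.
There are look-alikes about, which are no part of the job. What is meant by the scraper is not blue or turquoise, and is the smaller of those in its own colour.

How it is judged:
By the outcome, as a careful person would: the job done as asked, in the order asked, and still so for the second after the job is handed in, while the arm keeps its last pose, push and grip.
It also fails if it takes over 58 s, if anything falls off the work surface, if the arm or the gripper's body presses on something with over 40 N, if the wrist force passes 120 N, or if a joint passes its speed limit or range.

## Working session

There is one attempt and no reset: what is moved stays moved. The work goes in short steps, Python scripts to look and compute and a shell command to move; the robot and the scene stay as the last step left them, time stands still between calls to the robot, and variables do not carry over. Pictures are saved under pics/ and viewed, about 8 in all and at most 12, crops included, and the job is handed in when it is done.

```bash
mkdir -p pics; ls; cat > h.py <<'E'
import numpy as np, cv2, pickle
from station import env, cams, outline_of
from scipy.spatial.transform import Rotation as Ro
def K(f): return np.array([[f['fx'],0,f['cx']],[0,f['fy'],f['cy']],[0,0,1]])
def pose(f,s=None):
    if 'R' in f: return np.array(f['R']),np.array(f['t'])
    s=s or env.observe(); T=np.array(f['T_tool_cam']); Rt=Ro.from_rotvec(s['ee_rot']).as_matrix()
    Rwc=Rt@T[:3,:3]; c=Rt@T[:3,3]+np.array(s['eef_pos']); return Rwc.T,-Rwc.T@c
def unproj(f,RT,px,z):
    px=np.atleast_2d(np.array(px,float))
    u=cv2.undistortPoints(px[:,None],K(f),np.array(f['distortion']))[:,0]
    R,t=RT; c=-R.T@t; d=np.c_[u,np.ones(len(u))]@R
    return c+d*((z-c[2])/d[:,2])[:,None]
def proj(f,RT,X):
    return cv2.projectPoints(np.atleast_2d(np.array(X,float)),cv2.Rodrigues(RT[0])[0],RT[1],K(f),np.array(f['distortion']))[0][:,0]
def save(name,im): cv2.imwrite('pics/'+name,im[:,:,::-1])
E
python3 - <<'E'
from h import *
ims=[]
for c in ('top','scene'):
    f=cams.grab_frame(c); RT=pose(f); ims.append(f['frame'])
    print(c,'cam at',(-RT[0].T@RT[1]).round())
    for n in ('chest','lid','lid_handle','scraper','tray','wheel','pot','jar'):
        for o in outline_of(n,c)[:4]:
            if o['score']<.3: continue
            m=o['region'].astype(np.uint8); ys,xs=np.nonzero(m)
            r=cv2.minAreaRect(np.c_[xs,ys].astype(np.float32))
            col=f['frame'][m>0].mean(0).round()
            z={'lid':110,'lid_handle':110,'scraper':120,'tray':30,'chest':110,'wheel':46,'pot':121,'jar':110}[n]
            print(n,round(o['score'],2),o['box'],col,unproj(f,RT,cv2.boxPoints(r),z)[:,:2].round().tolist(),unproj(f,RT,[r[0]],z)[0].round())
    pickle.dump(f,open(c+'.pkl','wb'))
save('a.png',cv2.resize(ims[0],(800,600))); save('b.png',cv2.resize(ims[1],(800,600)))
E
```

```text
pics
top cam at [ 322.   -7. 1448.]
chest 0.58 [209.0, 145.5, 69.0, 70.1] [88. 61. 38.] [[653.0, 204.0], [676.0, -58.0], [426.0, -78.0], [403.0, 177.0]] [538.  61. 110.]
lid 0.63 [205.6, 141.1, 75.1, 71.6] [90. 62. 39.] [[656.0, 208.0], [679.0, -57.0], [433.0, -76.0], [410.0, 182.0]] [543.  64. 110.]
lid_handle 0.63 [207.0, 144.2, 73.1, 67.0] [89. 62. 38.] [[651.0, 205.0], [676.0, -58.0], [437.0, -79.0], [412.0, 178.0]] [542.  61. 110.]
scraper 0.89 [289.9, 99.2, 53.8, 50.5] [111. 102.  91.] [[680.0, -111.0], [848.0, -281.0], [787.0, -336.0], [621.0, -167.0]] [ 733. -223.  120.]
scraper 0.89 [147.8, 256.9, 69.9, 43.7] [ 34.  57. 115.] [[182.0, 430.0], [254.0, 185.0], [163.0, 158.0], [91.0, 401.0]] [173. 293. 120.]
scraper 0.77 [234.2, 97.7, 28.6, 39.2] [42. 99. 94.] [[830.0, 122.0], [869.0, 78.0], [736.0, -31.0], [698.0, 12.0]] [782.  45. 120.]
tray 0.6 [322.3, 167.1, 45.2, 67.3] [131. 136. 135.] [[337.0, -258.0], [595.0, -280.0], [584.0, -451.0], [326.0, -425.0]] [ 459. -353.   30.]
wheel 0.7 [149.6, 176.8, 44.8, 48.0] [46. 46. 45.] [[475.0, 477.0], [591.0, 337.0], [459.0, 227.0], [
[... 1000 characters left out ...]
.   4. 120.]
scraper 0.87 [270.7, 186.8, 56.5, 44.1] [94. 85. 73.] [[541.0, -11.0], [551.0, 180.0], [620.0, 158.0], [608.0, -26.0]] [580.  73. 120.]
scraper 0.85 [204.9, 285.6, 53.1, 92.9] [95. 89. 80.] [[859.0, -376.0], [727.0, -175.0], [815.0, -128.0], [933.0, -329.0]] [ 838. -258.  120.]
tray 0.57 [116.5, 216.2, 76.2, 95.1] [107. 115. 116.] [[328.0, -430.0], [340.0, -250.0], [625.0, -287.0], [605.0, -446.0]] [ 483. -356.   30.]
wheel 0.97 [319.9, 146.7, 55.3, 42.2] [33. 35. 36.] [[472.0, 223.0], [360.0, 351.0], [507.0, 449.0], [607.0, 320.0]] [489. 334.  46.]
pot 0.85 [340.1, 144.0, 30.2, 32.0] [64. 31. 17.] [[466.0, 280.0], [421.0, 399.0], [529.0, 399.0], [568.0, 285.0]] [498. 340. 121.]
```

```bash
python3 - <<'E'
from h import *
a=pickle.load(open('top.pkl','rb'))['frame'];b=pickle.load(open('scene.pkl','rb'))['frame']
im=np.hstack([cv2.resize(a[90:290,140:380],None,fx=1.66,fy=1.66),cv2.resize(b[90:290,100:340],None,fx=1.66,fy=1.66)])
im=cv2.convertScaleAbs(im,alpha=1.5); print(im.shape); save('c.png',im)
E
```

```text
(332, 796, 3)
```

View pics/c.png

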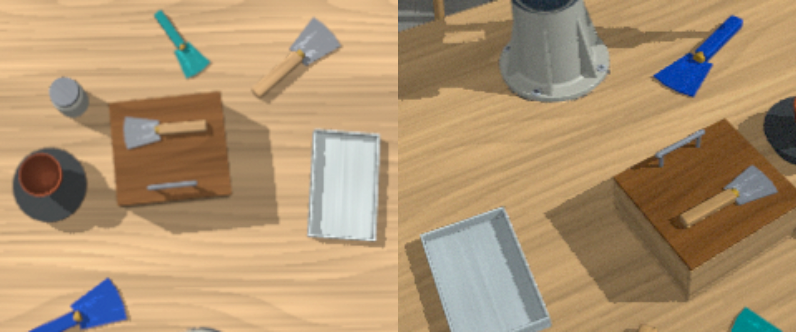

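The picture shows the wooden-handled scraper on the lid, at crop (125–207, 130), with its blade towards +y. The grip bar is at (148–197, 185) and the tray is on the right side (-y). The larger wooden one, the blue and the turquoise ones on the bench are the decoys.

```bash
cat >> h.py <<'E'
def goto(x,y,zt,yaw_jaw=None,s=None):
    """print tool-frame shift and rz to bring TCP to x,y,zt with tool down and tool y along yaw_jaw (mod pi)"""
    s=s or env.observe(); R=Ro.from_rotvec(s['ee_rot']); p=np.array(s['eef_pos'])
    d=np.array([x,y,zt])-p
    out={'t':s['time_s'],'pos':p.round(1),'q6':round(s['qpos'][5],2),'world_d':d.round(1),'tool_d':R.inv().apply(d).round(1),'w':round(s['width'],1),'F':np.round(s['ft_force'],1)}
    Rm=R.as_matrix(); out['tilt']=Rm[:,2].round(3)
    jy=np.degrees(np.arctan2(Rm[1,1],Rm[0,1])); out['jaw']=round(jy,1)
    if yaw_jaw is not None:
        e=(yaw_jaw-jy+90)%180-90; out['dyaw_world_deg']=round(e,1); out['rz_rad']=round(-np.radians(e),3)
    print(out)
E
python3 - <<'E'
from h import *
f=pickle.load(open('top.pkl','rb')); RT=pose(f)
q=lambda c:[140+c[0]/1.66,90+c[1]/1.66]
P=unproj(f,RT,[q((207,128)),q((160,130)),q((125,132))],119); print('scr',P.round())
B=unproj(f,RT,[q((148,187)),q((197,183))],145); print('bar',B.round(),B.mean(0).round())
d=P[1]-P[0]; yaw=np.degrees(np.arctan2(d[1],d[0])); print('yaw',yaw)
mid=(P[0]+P[1])/2+ d/np.linalg.norm(d)*20; print(mid)
goto(mid[0],mid[1],300,yaw-90)
f=cams.grab_frame('wrist');print(np.array(f['T_tool_cam']).round(2))
E
```

```text
scr [[584. -25. 119.]
 [581.  81. 119.]
 [577. 161. 119.]]
bar [[449. 107. 145.]
 [456.  -1. 145.]] [452.  53. 145.]
yaw 91.70074816407252
[581.64105127  47.98159001 119.        ]
{'t': 0.9, 'pos': array([213.6, 587.4, 191.5]), 'q6': np.float64(-0.0), 'world_d': array([ 368. , -539.4,  108.5]), 'tool_d': array([-530.2, -381.1, -108.5]), 'w': 85.5, 'F': array([-0.2, -0.8,  0.9]), 'tilt': array([ 0., -0., -1.]), 'jaw': np.float64(70.0), 'dyaw_world_deg': np.float64(-68.3), 'rz_rad': np.float64(1.192)}
[[   0.     -0.96   -0.29   72.74]
 [   1.      0.     -0.      0.23]
 [   0.     -0.29    0.96 -182.04]
 [   0.      0.      0.      1.  ]]
```

```bash
python3 -m handwheel '[{"tz":-0.0135,"rz":0.15},{"tz":-0.0135,"rz":0.15},{"tz":-0.0135,"rz":0.15},{"tz":-0.0135,"rz":0.15},{"tz":-0.0135,"rz":0.15},{"tz":-0.0135,"rz":0.15},{"tz":-0.0135,"rz":0.15},{"tz":-0.0135,"rz":0.15}]'; python3 -c "
from h import *
goto(581.6,48,300,1.7)"
```

```text
{'t': 0.95, 'pos': array([213.6, 587.3, 191.5]), 'q6': np.float64(-0.0), 'world_d': array([ 368. , -539.3,  108.5]), 'tool_d': array([-530.2, -381.1, -108.5]), 'w': 85.4, 'F': array([ 1.1, -0.1,  0.2]), 'tilt': array([ 0., -0., -1.]), 'jaw': np.float64(70.0), 'dyaw_world_deg': np.float64(-68.3), 'rz_rad': np.float64(1.192)}validation failed for argument at $[0]...
```

```bash
python3 -m handwheel '[{"tx":0,"ty":0,"tz":-0.0135,"rx":0,"ry":0,"rz":0.15,"gripper":-1},{"tx":0,"ty":0,"tz":-0.0135,"rx":0,"ry":0,"rz":0.15,"gripper":-1},{"tx":0,"ty":0,"tz":-0.0135,"rx":0,"ry":0,"rz":0.15,"gripper":-1},{"tx":0,"ty":0,"tz":-0.0135,"rx":0,"ry":0,"rz":0.15,"gripper":-1},{"tx":0,"ty":0,"tz":-0.0135,"rx":0,"ry":0,"rz":0.15,"gripper":-1},{"tx":0,"ty":0,"tz":-0.0135,"rx":0,"ry":0,"rz":0.15,"gripper":-1},{"tx":0,"ty":0,"tz":-0.0135,"rx":0,"ry":0,"rz":0.15,"gripper":-1},{"tx":0,"ty":0,"tz":-0.0135,"rx":0,"ry":0,"rz":0.15,"gripper":-1}]'; python3 -c "
from h import *
goto(581.6,48,300,1.7)"
```

```text
time_s: 1.95
eef_pos: [213.2, 586.4, 301.4]
ee_rot: [2.239, 2.202, -0.004]
ft_force: [0.1, 0.1, 0.1]
width: 85.4
{'t': 1.95, 'pos': array([213.2, 586.4, 301.4]), 'q6': np.float64(1.24), 'world_d': array([ 368.4, -538.4,   -1.4]), 'tool_d': array([-532.3,  377.1,    2.5]), 'w': 85.4, 'F': array([0.1, 0.1, 0.1]), 'tilt': array([-0.001, -0.003, -1.   ]), 'jaw': np.float64(-0.9), 'dyaw_world_deg': np.float64(2.6), 'rz_rad': np.float64(-0.046)}
```

```bash
python3 -m handwheel '[{"tx":-0.044,"ty":0.031,"tz":0,"rx":0,"ry":0,"rz":-0.006,"gripper":-1},{"tx":-0.044,"ty":0.031,"tz":0,"rx":0,"ry":0,"rz":-0.006,"gripper":-1},{"tx":-0.044,"ty":0.031,"tz":0,"rx":0,"ry":0,"rz":-0.006,"gripper":-1},{"tx":-0.044,"ty":0.031,"tz":0,"rx":0,"ry":0,"rz":-0.006,"gripper":-1},{"tx":-0.044,"ty":0.031,"tz":0,"rx":0,"ry":0,"rz":-0.006,"gripper":-1},{"tx":-0.044,"ty":0.031,"tz":0,"rx":0,"ry":0,"rz":-0.006,"gripper":-1},{"tx":-0.044,"ty":0.031,"tz":0,"rx":0,"ry":0,"rz":-0.006,"gripper":-1},{"tx":-0.044,"ty":0.031,"tz":0,"rx":0,"ry":0,"rz":0,"gripper":-1}]'; python3 -c "
from h import *
goto(581.6,48,300,1.7)"
```

```text
time_s: 2.95
eef_pos: [468.3, 228.8, 303.6]
ee_rot: [2.187, 2.255, 0.005]
ft_force: [0.9, 0.6, 1.2]
width: 85.3
{'t': 2.95, 'pos': array([468.3, 228.8, 303.6]), 'q6': np.float64(0.42), 'world_d': array([ 113.3, -180.8,   -3.6]), 'tool_d': array([-184.2,  107.7,    3.5]), 'w': 85.3, 'F': array([0.9, 0.6, 1.2]), 'tilt': array([ 0.003,  0.002, -1.   ]), 'jaw': np.float64(1.8), 'dyaw_world_deg': np.float64(-0.1), 'rz_rad': np.float64(0.001)}
```

```bash
python3 -m handwheel '[{"tx":-0.041,"ty":0.024,"tz":0,"rx":0,"ry":0,"rz":0,"gripper":-1},{"tx":-0.041,"ty":0.024,"tz":0,"rx":0,"ry":0,"rz":0,"gripper":-1},{"tx":-0.041,"ty":0.024,"tz":0,"rx":0,"ry":0,"rz":0,"gripper":-1},{"tx":-0.041,"ty":0.024,"tz":0,"rx":0,"ry":0,"rz":0,"gripper":-1},{"tx":-0.015,"ty":0.008,"tz":0,"rx":0,"ry":0,"rz":0,"gripper":-1},{"tx":0,"ty":0,"tz":0,"rx":0,"ry":0,"rz":0,"gripper":-1},{"tx":0,"ty":0,"tz":0,"rx":0,"ry":0,"rz":0,"gripper":-1},{"tx":0,"ty":0,"tz":0,"rx":0,"ry":0,"rz":0,"gripper":-1}]'; python3 - <<'E'
from h import *
s=env.observe(); f=cams.grab_frame('wrist'); RT=pose(f,s)
goto(581.6,48,300,1.7,s)
for n in ('scraper','lid_handle'):
    for o in outline_of(n,'wrist')[:3]:
        m=o['region'].astype(np.uint8); ys,xs=np.nonzero(m)
        print(n,round(o['score'],2),o['box'],f['frame'][m>0].mean(0).round())
        if n=='scraper' and o['score']>.5:
            # wooden part: brownish
            im=f['frame'].astype(int); w=(m>0)&(im[:,:,0]-im[:,:,2]>35)
            yy,xx=np.nonzero(w); r=cv2.minAreaRect(np.c_[xx,yy].astype(np.float32)); print(r, unproj(f,RT,cv2.boxPoints(r),119).round())
pickle.dump((f,s),open('wrist.pkl','wb'))
save('w.png',f['frame'])
E
```

```text
time_s: 3.95
eef_pos: [580.8, 46.1, 304.0]
ee_rot: [2.191, 2.251, 0.008]
ft_force: [0.3, -0.3, -0.4]
width: 85.5
{'t': 3.95, 'pos': array([580.8,  46.1, 304. ]), 'q6': np.float64(0.05), 'world_d': array([ 0.8,  1.9, -4. ]), 'tool_d': array([1.9, 0.9, 4. ]), 'w': 85.5, 'F': array([ 0.3, -0.3, -0.4]), 'tilt': array([ 0.004,  0.004, -1.   ]), 'jaw': np.float64(1.6), 'dyaw_world_deg': np.float64(0.1), 'rz_rad': np.float64(-0.002)}
scraper 0.92 [310.2, 249.5, 47.9, 67.6] [179. 149. 114.]
((336.43560791015625, 281.0509033203125), (71.58248138427734, 18.424644470214844), 51.666664123535156) [[ 656.  -90.  119.]
 [ 675.  -71.  119.]
 [ 753. -166.  119.]
 [ 733. -188.  119.]]
scraper 0.71 [346.6, 122.7, 112.4, 75.7] [ 63. 142. 138.]
((391.09619140625, 157.78976440429688), (22.76018714904785, 8.139081954956055), 43.02506637573242) [[740.  67. 119.]
 [746.  75. 119.]
 [771.  55. 119.]
 [765.  47. 119.]]
scraper 0.66 [0.0, 0.0, 48.0, 67.6] [ 41.  74. 155.]
((0.0, 0.0), (0.0, 0.0), 0.0) [[276. 234. 119.]
 [276. 234. 119.]
 [276. 234. 119.]
 [276. 234. 119.]]
lid_handle 0.65 [125.4, 37.3, 198.6, 206.0] [127.  93.  64.]
```

View pics/w.png

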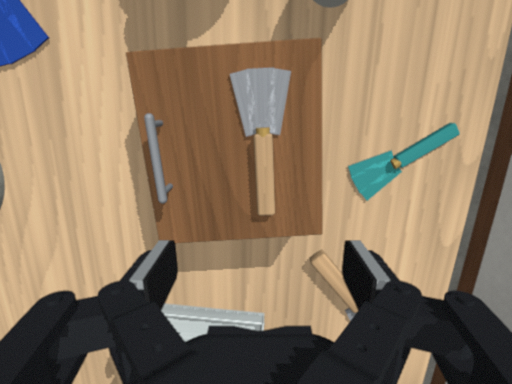

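The wrist view shows the scraper's wooden handle from (263,130) to (266,214), the bar from (150,115) to (164,202), and the lid corners at (126,52), (322,38), (322,235), (160,242).

```bash
python3 - <<'E'
from h import *
f,s=pickle.load(open('wrist.pkl','rb')); RT=pose(f,s)
P=unproj(f,RT,[(263,130),(266,214),(262,69)],126); print('scr',P.round(1))
B=unproj(f,RT,[(150,115),(164,202)],146); print('bar',B.round(1),B.mean(0))
L=unproj(f,RT,[(126,52),(322,38),(322,235),(160,242)],110.5); print('lid',L.round(1),L.mean(0))
d=(P[0]-P[1])/np.linalg.norm(P[0]-P[1]); yaw=np.degrees(np.arctan2(d[1],d[0])); print(yaw,np.linalg.norm(P[0]-P[1]))
g=P[1]+d*75; print(g); goto(g[0],g[1],105,yaw-90)
t=pickle.load(open('top.pkl','rb')); print('top proj of grip',proj(t,pose(t),[g]))
E
```

```text
scr [[585.3  92.4 126. ]
 [592.9 -19.5 126. ]
 [581.9 163.2 126. ]]
bar [[452.7 107.7 146. ]
 [462.1   1.  146. ]] [457.40940043  54.30679341 146.        ]
lid [[415.7 180.6 110.5]
 [653.2 202.2 110.5]
 [676.2 -55.9 110.5]
 [439.7 -73.5 110.5]] [546.17044185  63.33230392 110.5       ]
93.89081968813177 112.10372993743673
[587.83719484  55.35653934 126.        ]
{'t': 4.1, 'pos': array([581. ,  45.8, 304.1]), 'q6': np.float64(0.05), 'world_d': array([   6.8,    9.5, -199.1]), 'tool_d': array([  8.7,   6.3, 199.1]), 'w': 85.2, 'F': array([-0.1, -0.5, -0.7]), 'tilt': array([ 0.004,  0.003, -1.   ]), 'jaw': np.float64(1.6), 'dyaw_world_deg': np.float64(2.3), 'rz_rad': np.float64(-0.041)}
top proj of grip [[243.16779735 165.97633175]]
```

```bash
python3 -m handwheel '[{"tx":0.008,"ty":0.006,"tz":0.02,"rx":0,"ry":0,"rz":-0.04,"gripper":-1},{"tx":0,"ty":0,"tz":0.045,"rx":0,"ry":0,"rz":0,"gripper":-1},{"tx":0,"ty":0,"tz":0.045,"rx":0,"ry":0,"rz":0,"gripper":-0.6},{"tx":0,"ty":0,"tz":0.04,"rx":0,"ry":0,"rz":0,"gripper":-0.4},{"tx":0,"ty":0,"tz":0.02,"rx":0,"ry":0,"rz":0,"gripper":-0.3},{"tx":0,"ty":0,"tz":0,"rx":0,"ry":0,"rz":0,"gripper":-0.3},{"tx":0,"ty":0,"tz":0,"rx":0,"ry":0,"rz":0,"gripper":-0.3},{"tx":0,"ty":0,"tz":0,"rx":0,"ry":0,"rz":0,"gripper":-0.3}]'; python3 - <<'E'
from h import *
s=env.observe(); f=cams.grab_frame('wrist'); goto(587.5,54,112,3.5,s)
save('x.png',f['frame'])
E
```

```text
time_s: 5.1
eef_pos: [587.2, 59.6, 123.8]
ee_rot: [-2.128, -2.31, -0.008]
ft_force: [0.1, -0.6, -1.0]
width: 55.4
{'t': 5.1, 'pos': array([587.2,  59.6, 123.8]), 'q6': np.float64(0.01), 'world_d': array([  0.3,  -5.6, -11.8]), 'tool_d': array([-5.6, -0.2, 11.8]), 'w': 55.4, 'F': array([ 0.1, -0.6, -1. ]), 'tilt': array([ 0.003,  0.004, -1.   ]), 'jaw': np.float64(4.7), 'dyaw_world_deg': np.float64(-1.2), 'rz_rad': np.float64(0.021)}
```

View pics/x.png

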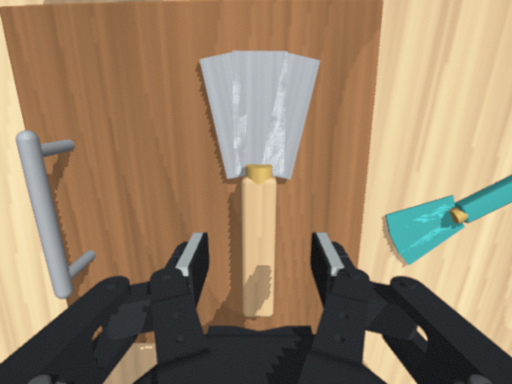

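The handle lies centred between the pads, from (260,178) to (258,316), so I can lower and close.

```bash
python3 -m handwheel '[{"tx":-0.004,"ty":0,"tz":0.006,"rx":0,"ry":0,"rz":0.01,"gripper":-0.3},{"tx":0,"ty":0,"tz":0.006,"rx":0,"ry":0,"rz":0,"gripper":-0.3},{"tx":0,"ty":0,"tz":0,"rx":0,"ry":0,"rz":0,"gripper":0.3},{"tx":0,"ty":0,"tz":0,"rx":0,"ry":0,"rz":0,"gripper":1},{"tx":0,"ty":0,"tz":0,"rx":0,"ry":0,"rz":0,"gripper":1},{"tx":0,"ty":0,"tz":0,"rx":0,"ry":0,"rz":0,"gripper":1},{"tx":0,"ty":0,"tz":0,"rx":0,"ry":0,"rz":0,"gripper":1},{"tx":0,"ty":0,"tz":0,"rx":0,"ry":0,"rz":0,"gripper":1}]'; python3 -c "
from h import *
goto(587.5,54,220,3.5)"
```

```text
time_s: 6.15
eef_pos: [588.9, 55.3, 112.9]
ee_rot: [2.14, 2.298, 0.012]
ft_force: [-0.4, 0.8, -1.1]
width: 0.3
{'t': 6.15, 'pos': array([588.9,  55.3, 112.9]), 'q6': np.float64(0.01), 'world_d': array([ -1.4,  -1.3, 107.1]), 'tool_d': array([  -0.7,   -0.7, -107.2]), 'w': 0.3, 'F': array([-0.4,  0.8, -1.1]), 'tilt': array([ 0.006,  0.005, -1.   ]), 'jaw': np.float64(4.1), 'dyaw_world_deg': np.float64(-0.6), 'rz_rad': np.float64(0.01)}
```

```bash
python3 - <<'E'
from h import *
f=cams.grab_frame('wrist'); g=cams.grab_frame('scene')['frame']
im=np.hstack([cv2.resize(f['frame'],(400,300)),cv2.convertScaleAbs(cv2.resize(g[120:270,210:410],(400,300)),alpha=1.4)])
save('y.png',im)
E
```

```text
(no output)
```

View pics/y.png

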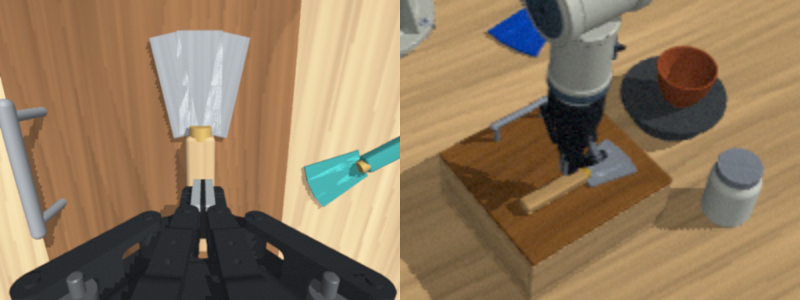

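```bash
python3 - <<'E'
from h import *
s=env.observe(); f=cams.grab_frame('wrist'); RT=pose(f,s)
print(env.tcp_to_grasp, s['eef_pos'], s['width'], s['ft_force'])
p=np.array(s['eef_pos'])
print('tcp px',proj(f,RT,p), 'grasp',proj(f,RT,p+[0,0,19]))
print('10 above/below', proj(f,RT,[p+[0,0,10],p-[0,0,10]]))
save('z.png',cv2.resize(f['frame'][130:330,160:360],(600,600)))
# scraper dimensions: blade end width 75, ferrule
P=[(192,46),(318,46)]
q=lambda c:(c[0]*1.28,c[1]*1.28)
for z in (112,120,130): print(z,unproj(f,RT,[q((150,38)),q((249,38)),q((187,140)),q((214,140))],z).round(1).tolist())
E
```

```text
18.700000000000003 [588.86721743  55.29816629 112.8357334 ] 0.2207616756182806 [0.40593125 0.02417176 0.14290532]
tcp px [[258.47718018 217.44095593]] grasp [[258.58783976 228.68301105]]
10 above/below [[258.5327153  223.08402002]
 [258.42684655 212.32438089]]
112 [[542.2, 158.7, 112.0], [616.9, 164.1, 112.0], [574.3, 81.3, 112.0], [597.2, 82.9, 112.0]]
120 [[544.0, 157.4, 120.0], [615.5, 162.5, 120.0], [574.7, 83.3, 120.0], [596.6, 84.9, 120.0]]
130 [[546.2, 155.7, 130.0], [613.6, 160.5, 130.0], [575.1, 85.9, 130.0], [595.8, 87.3, 130.0]]
```

View pics/z.png

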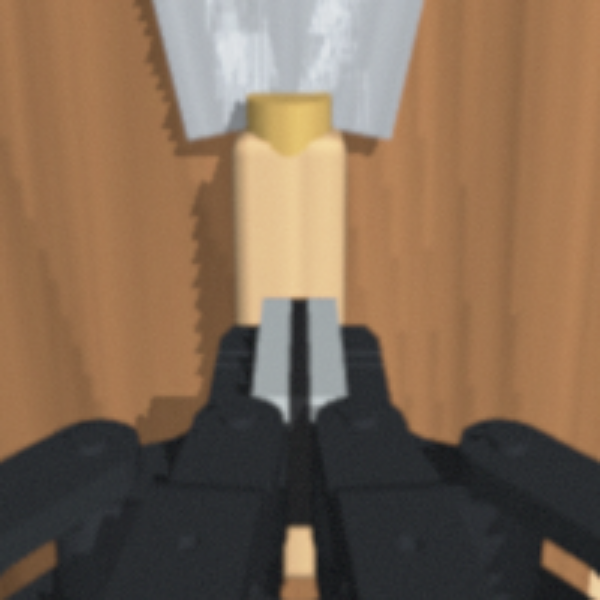

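```bash
python3 - <<'E'
from h import *
s=env.observe(); f=cams.grab_frame('wrist'); RT=pose(f,s)
R=Ro.from_rotvec(s['ee_rot']).as_matrix(); p=np.array(s['eef_pos'])
for x in (0,11):
  for h in (0,10,20,30,40,50): print(x,h,proj(f,RT,p+R@[x,0,-h])[0].round(1), proj(f,RT,p+R@[x,5,-h])[0].round(1))
E
python3 -m handwheel '[{"tx":0,"ty":0,"tz":-0.01,"rx":0,"ry":0,"rz":0,"gripper":-0.4},{"tx":0,"ty":0,"tz":0,"rx":0,"ry":0,"rz":0,"gripper":-0.4},{"tx":0,"ty":0,"tz":0,"rx":0,"ry":0,"rz":0,"gripper":-0.4},{"tx":0,"ty":0,"tz":0.004,"rx":0,"ry":0,"rz":0,"gripper":-0.4},{"tx":0,"ty":0,"tz":0.004,"rx":0,"ry":0,"rz":0,"gripper":-0.4},{"tx":0,"ty":0,"tz":0.004,"rx":0,"ry":0,"rz":0,"gripper":-0.4},{"tx":0,"ty":0,"tz":0.004,"rx":0,"ry":0,"rz":0,"gripper":-0.4},{"tx":0,"ty":0,"tz":0,"rx":0,"ry":0,"rz":0,"gripper":-0.4}]'
```

```text
0 0 [258.5 217.4] [265.7 217.4]
0 10 [258.4 223.1] [266.  223.1]
0 20 [258.4 229.5] [266.4 229.5]
0 30 [258.3 236.5] [266.8 236.5]
0 40 [258.3 244.4] [267.3 244.4]
0 50 [258.2 253.3] [267.8 253.3]
11 0 [258.5 202.4] [265.8 202.4]
11 10 [258.4 207.4] [266.2 207.4]
11 20 [258.4 213. ] [266.5 213. ]
11 30 [258.3 219.2] [267.  219.2]
11 40 [258.2 226.2] [267.4 226.2]
11 50 [258.2 234.1] [268.  234.1]
time_s: 7.35
eef_pos: [588.5, 55.3, 105.9]
ee_rot: [2.141, 2.298, 0.011]
ft_force: [-1.2, 0.2, -0.5]
width: 59.9
```

```bash
python3 -m handwheel '[{"tx":0,"ty":0,"tz":0.004,"rx":0,"ry":0,"rz":0,"gripper":-0.1},{"tx":0,"ty":0,"tz":0.003,"rx":0,"ry":0,"rz":0,"gripper":-0.1},{"tx":0,"ty":0,"tz":0.003,"rx":0,"ry":0,"rz":0,"gripper":-0.1},{"tx":0,"ty":0,"tz":0,"rx":0,"ry":0,"rz":0,"gripper":-0.1},{"tx":0,"ty":0,"tz":0,"rx":0,"ry":0,"rz":0,"gripper":1},{"tx":0,"ty":0,"tz":0,"rx":0,"ry":0,"rz":0,"gripper":1},{"tx":0,"ty":0,"tz":0,"rx":0,"ry":0,"rz":0,"gripper":1},{"tx":0,"ty":0,"tz":0,"rx":0,"ry":0,"rz":0,"gripper":1}]'
```

```text
time_s: 8.35
eef_pos: [589.0, 55.4, 95.7]
ee_rot: [2.14, 2.298, 0.012]
ft_force: [-0.0, 0.4, 0.9]
width: -0.0
```

```bash
python3 -m handwheel '[{"tx":0,"ty":0,"tz":-0.004,"rx":0,"ry":0,"rz":0,"gripper":-0.3},{"tx":0,"ty":0,"tz":0,"rx":0,"ry":0,"rz":0,"gripper":-0.3},{"tx":0,"ty":0,"tz":0,"rx":0,"ry":0,"rz":0,"gripper":-0.3},{"tx":0,"ty":0,"tz":0.005,"rx":0,"ry":0,"rz":0,"gripper":-0.3},{"tx":0,"ty":0,"tz":0.004,"rx":0,"ry":0,"rz":0,"gripper":-0.3},{"tx":0,"ty":0,"tz":0.004,"rx":0,"ry":0,"rz":0,"gripper":-0.3},{"tx":0,"ty":0,"tz":0.003,"rx":0,"ry":0,"rz":0,"gripper":-0.3},{"tx":0,"ty":0,"tz":0,"rx":0,"ry":0,"rz":0,"gripper":-0.3}]'; python3 - <<'E'
from h import *
s=env.observe(); f=cams.grab_frame('wrist'); g=cams.grab_frame('scene')
print(s['eef_pos'],s['ft_force'],proj(g,pose(g),s['eef_pos']))
im=np.hstack([cv2.resize(f['frame'],(400,300)),cv2.convertScaleAbs(cv2.resize(g['frame'][150:240,230:350],(400,300)),alpha=1.4)])
save('v.png',im)
E
```

```text
time_s: 9.35
eef_pos: [588.7, 55.4, 82.4]
ee_rot: [2.141, 2.298, 0.011]
ft_force: [-0.0, -0.4, -0.0]
width: 55.3
[588.70041115  55.41537298  82.35803332] [-0.00936178 -0.38498058 -0.03884454] [[291.95455225 218.63588584]]
```

View pics/v.png

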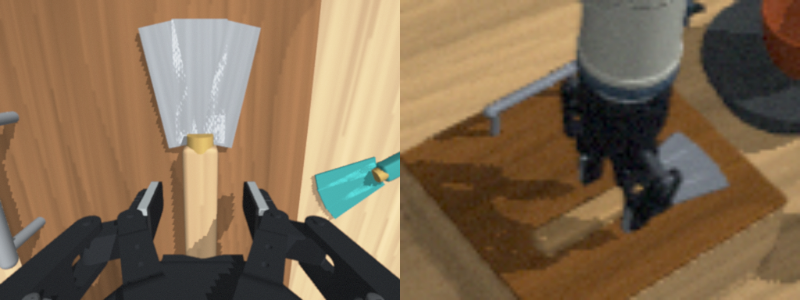

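The fingers now straddle the handle, with tips at wrist crop row 182. They sit clearly higher than the reported TCP, so I close here.

```bash
python3 -m handwheel '[{"tx":0,"ty":0,"tz":0,"rx":0,"ry":0,"rz":0,"gripper":0.3},{"tx":0,"ty":0,"tz":0,"rx":0,"ry":0,"rz":0,"gripper":1},{"tx":0,"ty":0,"tz":0,"rx":0,"ry":0,"rz":0,"gripper":1},{"tx":0,"ty":0,"tz":0,"rx":0,"ry":0,"rz":0,"gripper":1},{"tx":0,"ty":0,"tz":0,"rx":0,"ry":0,"rz":0,"gripper":1},{"tx":0,"ty":0,"tz":0,"rx":0,"ry":0,"rz":0,"gripper":1},{"tx":0,"ty":0,"tz":0,"rx":0,"ry":0,"rz":0,"gripper":1},{"tx":0,"ty":0,"tz":0,"rx":0,"ry":0,"rz":0,"gripper":1}]'
```

```text
time_s: 10.45
eef_pos: [589.2, 55.4, 83.3]
ee_rot: [2.14, 2.297, 0.013]
ft_force: [-0.8, -0.2, 0.6]
width: 21.7
```

Width 21.7 on a 24 mm handle means only the rounded top edge is pinched, so I regrip about 8 mm lower.

```bash
python3 -m handwheel '[{"tx":0,"ty":0,"tz":0,"rx":0,"ry":0,"rz":0,"gripper":0},{"tx":0,"ty":0,"tz":0,"rx":0,"ry":0,"rz":0,"gripper":0},{"tx":0,"ty":0,"tz":0.004,"rx":0,"ry":0,"rz":0,"gripper":0},{"tx":0,"ty":0,"tz":0.004,"rx":0,"ry":0,"rz":0,"gripper":0},{"tx":0,"ty":0,"tz":0,"rx":0,"ry":0,"rz":0,"gripper":1},{"tx":0,"ty":0,"tz":0,"rx":0,"ry":0,"rz":0,"gripper":1},{"tx":0,"ty":0,"tz":0,"rx":0,"ry":0,"rz":0,"gripper":1},{"tx":0,"ty":0,"tz":0,"rx":0,"ry":0,"rz":0,"gripper":1}]'
```

```text
time_s: 11.45
eef_pos: [589.4, 55.5, 74.9]
ee_rot: [2.14, 2.297, 0.013]
ft_force: [0.5, -1.0, -0.4]
width: 22.4
```

```bash
python3 -m handwheel '[{"tx":0,"ty":0,"tz":-0.008,"rx":0,"ry":0,"rz":0,"gripper":1},{"tx":0,"ty":0,"tz":-0.014,"rx":0,"ry":0,"rz":0,"gripper":1},{"tx":0,"ty":0,"tz":-0.02,"rx":0,"ry":0,"rz":0,"gripper":1},{"tx":0,"ty":0,"tz":-0.02,"rx":0,"ry":0,"rz":0,"gripper":1},{"tx":0,"ty":0,"tz":-0.02,"rx":0,"ry":0,"rz":0,"gripper":1},{"tx":0,"ty":0,"tz":-0.02,"rx":0,"ry":0,"rz":0,"gripper":1},{"tx":0,"ty":0,"tz":-0.01,"rx":0,"ry":0,"rz":0,"gripper":1},{"tx":0,"ty":0,"tz":0,"rx":0,"ry":0,"rz":0,"gripper":1}]'; python3 - <<'E'
from h import *
s=env.observe(); f=cams.grab_frame('wrist'); RT=pose(f,s); g=cams.grab_frame('scene')
t=pickle.load(open('top.pkl','rb'))
for n in ('tray',):
    o=outline_of('tray','wrist'); print([ (x['score'],x['box']) for x in o])
goto(459,-353,200,85,s)
im=np.hstack([cv2.resize(f['frame'],(400,300)),cv2.convertScaleAbs(cv2.resize(g['frame'][120:240,230:390],(400,300)),alpha=1.4)])
save('u.png',im)
m=outline_of('scraper','scene'); print([(x['score'],x['box']) for x in m])
# tray from top: refine
T=unproj(t,pose(t),[(140+315/1.66,90+130/1.66),(140+380/1.66,90+133/1.66),(140+376/1.66,90+240/1.66),(140+308/1.66,90+236/1.66)],30); print(T.round(),T.mean(0))
E
```

```text
time_s: 12.45
eef_pos: [588.9, 54.9, 195.7]
ee_rot: [2.139, 2.296, 0.016]
ft_force: [0.4, -0.2, -1.5]
width: 22.5
[(0.63, [128.5, 352.5, 39.1, 31.5])]
{'t': 12.45, 'pos': array([588.9,  54.9, 195.7]), 'q6': np.float64(0.01), 'world_d': array([-129.9, -407.9,    4.3]), 'tool_d': array([-397.7, -158.4,   -7.6]), 'w': 22.5, 'F': array([ 0.4, -0.2, -1.5]), 'tilt': array([ 0.01 ,  0.005, -1.   ]), 'jaw': np.float64(4.1), 'dyaw_world_deg': np.float64(80.9), 'rz_rad': np.float64(-1.413)}
[(0.93, [300.7, 275.0, 64.1, 37.9]), (0.85, [203.3, 285.0, 52.2, 96.5]), (0.65, [273.2, 163.5, 58.6, 36.8]), (0.61, [254.0, 118.1, 31.8, 31.1])]
[[ 593. -288.   30.]
 [ 585. -447.   30.]
 [ 326. -425.   30.]
 [ 338. -263.   30.]] [ 460.57388096 -355.83792217   30.        ]
```

View pics/u.png

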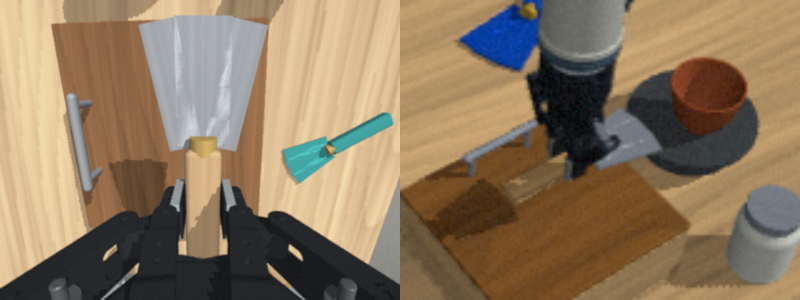

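Scraper is lifted level. Now I turn it blade to +x, in line with the tray (yaw about -5°).

```bash
python3 -m handwheel '[{"tx":0,"ty":0,"tz":0,"rx":0,"ry":0,"rz":0.08,"gripper":1},{"tx":0,"ty":0,"tz":0,"rx":0,"ry":0,"rz":0.16,"gripper":1},{"tx":0,"ty":0,"tz":0,"rx":0,"ry":0,"rz":0.17,"gripper":1},{"tx":0,"ty":0,"tz":0,"rx":0,"ry":0,"rz":0.17,"gripper":1},{"tx":0,"ty":0,"tz":0,"rx":0,"ry":0,"rz":0.17,"gripper":1},{"tx":0,"ty":0,"tz":0,"rx":0,"ry":0,"rz":0.17,"gripper":1},{"tx":0,"ty":0,"tz":0,"rx":0,"ry":0,"rz":0.17,"gripper":1},{"tx":0,"ty":0,"tz":0,"rx":0,"ry":0,"rz":0.17,"gripper":1}]'; python3 -c "
from h import *
goto(441,-354,195,-95)"
```

```text
time_s: 13.65
eef_pos: [583.8, 54.5, 186.1]
ee_rot: [-3.091, -0.533, 0.008]
ft_force: [-0.0, -0.1, -0.2]
width: 22.1
{'t': 13.65, 'pos': array([583.8,  54.5, 186.1]), 'q6': np.float64(1.32), 'world_d': array([-142.8, -408.5,    8.9]), 'tool_d': array([-271.4,  337. ,   -9.5]), 'w': 22.1, 'F': array([-0. , -0.1, -0.2]), 'tilt': array([-0.006,  0.004, -1.   ]), 'jaw': np.float64(-70.4), 'dyaw_world_deg': np.float64(-24.6), 'rz_rad': np.float64(0.429)}
```

```bash
python3 -m handwheel '[{"tx":-0.02,"ty":0.025,"tz":-0.004,"rx":0,"ry":0,"rz":0,"gripper":1},{"tx":-0.033,"ty":0.041,"tz":-0.003,"rx":0,"ry":0,"rz":0,"gripper":1},{"tx":-0.033,"ty":0.041,"tz":-0.003,"rx":0,"ry":0,"rz":0,"gripper":1},{"tx":-0.033,"ty":0.041,"tz":0,"rx":0,"ry":0,"rz":0,"gripper":1},{"tx":-0.033,"ty":0.041,"tz":0,"rx":0,"ry":0,"rz":0,"gripper":1},{"tx":-0.033,"ty":0.041,"tz":0,"rx":0,"ry":0,"rz":0,"gripper":1},{"tx":-0.033,"ty":0.041,"tz":0,"rx":0,"ry":0,"rz":0,"gripper":1},{"tx":-0.025,"ty":0.032,"tz":0,"rx":0,"ry":0,"rz":0,"gripper":1}]'; python3 -m handwheel '[{"tx":0,"ty":0,"tz":0,"rx":0,"ry":0,"rz":0.1,"gripper":1},{"tx":0,"ty":0,"tz":0,"rx":0,"ry":0,"rz":0.11,"gripper":1},{"tx":0,"ty":0,"tz":0,"rx":0,"ry":0,"rz":0.11,"gripper":1},{"tx":0,"ty":0,"tz":0,"rx":0,"ry":0,"rz":0.1,"gripper":1},{"tx":0,"ty":0,"tz":0,"rx":0,"ry":0,"rz":0,"gripper":1},{"tx":0,"ty":0,"tz":0,"rx":0,"ry":0,"rz":0,"gripper":1},{"tx":0,"ty":0,"tz":0,"rx":0,"ry":0,"rz":0,"gripper":1},{"tx":0,"ty":0,"tz":0,"rx":0,"ry":0,"rz":0,"gripper":1}]'; python3 - <<'E'
from h import *
s=env.observe(); f=cams.grab_frame('wrist')
goto(441,-354,195,-95,s)
save('t.png',cv2.resize(f['frame'],(400,300))); pickle.dump((f,s),open('wrist2.pkl','wb'))
E
```

```text
time_s: 14.65
eef_pos: [450.2, -319.6, 189.5]
ee_rot: [-3.087, -0.536, 0.02]
ft_force: [1.1, 0.4, -0.9]
width: 22.5
time_s: 15.65
eef_pos: [446.2, -321.8, 184.3]
ee_rot: [-3.128, 0.14, 0.034]
ft_force: [-0.4, -0.9, -1.4]
width: 22.6
{'t': 15.65, 'pos': array([ 446.2, -321.8,  184.3]), 'q6': np.float64(1.04), 'world_d': array([ -5.2, -32.2,  10.7]), 'tool_d': array([ -2.6,  32.4, -11. ]), 'w': 22.6, 'F': array([-0.4, -0.9, -1.4]), 'tilt': array([-0.021,  0.011, -1.   ]), 'jaw': np.float64(-95.1), 'dyaw_world_deg': np.float64(0.1), 'rz_rad': np.float64(-0.002)}
```

View pics/t.png

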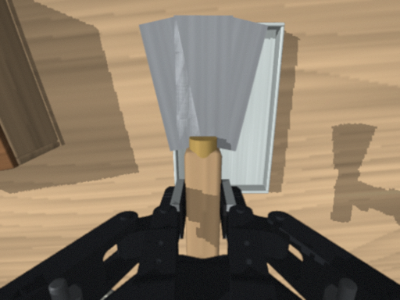

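The wrist view shows the tray's right wall from (283,24) to (267,192) and its left wall near x=174, so the arm needs about 32 mm more to the right.

```bash
python3 - <<'E'
from h import *
f,s=pickle.load(open('wrist2.pkl','rb')); RT=pose(f,s)
P=unproj(f,RT,[(a*1.28,b*1.28) for a,b in ((283,24),(268,191),(175,191))],30); print(P.round())
E
python3 -m handwheel '[{"tx":0,"ty":0.01,"tz":0,"rx":-0.006,"ry":0.01,"rz":0,"gripper":1},{"tx":0,"ty":0.012,"tz":0,"rx":-0.005,"ry":0.01,"rz":0,"gripper":1},{"tx":-0.003,"ty":0.01,"tz":0.01,"rx":0,"ry":0,"rz":0,"gripper":1},{"tx":0,"ty":0,"tz":0.02,"rx":0,"ry":0,"rz":0,"gripper":1},{"tx":0,"ty":0,"tz":0.025,"rx":0,"ry":0,"rz":0,"gripper":1},{"tx":0,"ty":0,"tz":0.025,"rx":0,"ry":0,"rz":0,"gripper":1},{"tx":0,"ty":0,"tz":0.02,"rx":0,"ry":0,"rz":0,"gripper":1},{"tx":0,"ty":0,"tz":0,"rx":0,"ry":0,"rz":0,"gripper":1}]'; python3 -c "
from h import *
goto(441,-354,-28,-95)"
```

```text
[[ 585. -442.   30.]
 [ 333. -422.   30.]
 [ 346. -264.   30.]]
time_s: 16.7
eef_pos: [437.6, -359.5, 78.7]
ee_rot: [3.135, -0.143, -0.002]
ft_force: [0.6, 0.9, -0.2]
width: 22.6
{'t': 16.7, 'pos': array([ 437.6, -359.5,   78.7]), 'q6': np.float64(0.98), 'world_d': array([   3.4,    5.5, -106.7]), 'tool_d': array([  3. ,  -6.1, 106.7]), 'w': 22.6, 'F': array([ 0.6,  0.9, -0.2]), 'tilt': array([-0.001, -0.003, -1.   ]), 'jaw': np.float64(-95.2), 'dyaw_world_deg': np.float64(0.2), 'rz_rad': np.float64(-0.004)}
```

```bash
python3 -m handwheel '[{"tx":0.006,"ty":-0.006,"tz":0.015,"rx":0,"ry":0,"rz":0,"gripper":1},{"tx":0,"ty":0,"tz":0.02,"rx":0,"ry":0,"rz":0,"gripper":1},{"tx":0,"ty":0,"tz":0.02,"rx":0,"ry":0,"rz":0,"gripper":1},{"tx":0,"ty":0,"tz":0.02,"rx":0,"ry":0,"rz":0,"gripper":1},{"tx":0,"ty":0,"tz":0.012,"rx":0,"ry":0,"rz":0,"gripper":1},{"tx":0,"ty":0,"tz":0.008,"rx":0,"ry":0,"rz":0,"gripper":1},{"tx":0,"ty":0,"tz":0,"rx":0,"ry":0,"rz":0,"gripper":1},{"tx":0,"ty":0,"tz":0,"rx":0,"ry":0,"rz":0,"gripper":1}]'; python3 -c "
from h import *
goto(446,-352,-30,-95)"
```

```text
time_s: 17.7
eef_pos: [448.5, -355.9, -18.1]
ee_rot: [3.131, -0.143, 0.007]
ft_force: [-0.7, 0.2, -1.6]
width: 22.5
{'t': 17.7, 'pos': array([ 448.5, -355.9,  -18.1]), 'q6': np.float64(0.99), 'world_d': array([ -2.5,   3.9, -11.9]), 'tool_d': array([-2.9, -3.7, 11.9]), 'w': 22.5, 'F': array([-0.7,  0.2, -1.6]), 'tilt': array([ 0.004, -0.007, -1.   ]), 'jaw': np.float64(-95.2), 'dyaw_world_deg': np.float64(0.2), 'rz_rad': np.float64(-0.004)}
```

```bash
python3 -m handwheel '[{"tx":0,"ty":0,"tz":0.003,"rx":0,"ry":0,"rz":0,"gripper":1},{"tx":0,"ty":0,"tz":0.003,"rx":0,"ry":0,"rz":0,"gripper":1},{"tx":0,"ty":0,"tz":0.003,"rx":0,"ry":0,"rz":0,"gripper":1},{"tx":0,"ty":0,"tz":0.002,"rx":0,"ry":0,"rz":0,"gripper":1},{"tx":0,"ty":0,"tz":0.001,"rx":0,"ry":0,"rz":0,"gripper":1},{"tx":0,"ty":0,"tz":0,"rx":0,"ry":0,"rz":0,"gripper":1},{"tx":0,"ty":0,"tz":0,"rx":0,"ry":0,"rz":0,"gripper":1},{"tx":0,"ty":0,"tz":0,"rx":0,"ry":0,"rz":0,"gripper":1}]'
```

```text
time_s: 18.7
eef_pos: [449.3, -356.6, -29.7]
ee_rot: [3.13, -0.143, 0.01]
ft_force: [0.6, 0.5, -0.8]
width: 22.8
```

```bash
python3 -m handwheel '[{"tx":0,"ty":0,"tz":0.001,"rx":0,"ry":0,"rz":0,"gripper":1},{"tx":0,"ty":0,"tz":0,"rx":0,"ry":0,"rz":0,"gripper":-0.2},{"tx":0,"ty":0,"tz":0,"rx":0,"ry":0,"rz":0,"gripper":-0.2},{"tx":0,"ty":0,"tz":0,"rx":0,"ry":0,"rz":0,"gripper":-0.2},{"tx":0,"ty":0,"tz":-0.015,"rx":0,"ry":0,"rz":0,"gripper":-0.2},{"tx":0,"ty":0,"tz":-0.04,"rx":0,"ry":0,"rz":0,"gripper":-0.2},{"tx":0,"ty":0,"tz":-0.06,"rx":0,"ry":0,"rz":0,"gripper":-0.2},{"tx":0,"ty":0,"tz":-0.06,"rx":0,"ry":0,"rz":0,"gripper":-0.2}]'; python3 - <<'E'
from h import *
f=cams.grab_frame('scene')['frame']; save('s.png',cv2.convertScaleAbs(cv2.resize(f[180:330,90:290],(560,420)),alpha=1.3))
goto(458,54,200,5)
E
```

```text
time_s: 19.7
eef_pos: [446.0, -353.3, 147.6]
ee_rot: [3.134, -0.144, 0.0]
ft_force: [0.2, -1.3, -0.2]
width: 51.3
{'t': 19.75, 'pos': array([ 449.5, -356.1,  155.9]), 'q6': np.float64(0.99), 'world_d': array([  8.5, 410.1,  44.1]), 'tool_d': array([ -28.6, -408.7,  -48.3]), 'w': 51.5, 'F': array([ 3.1, -2. ,  6.7]), 'tilt': array([ 0.009, -0.011, -1.   ]), 'jaw': np.float64(-95.2), 'dyaw_world_deg': np.float64(-79.8), 'rz_rad': np.float64(1.392)}
```

View pics/s.png

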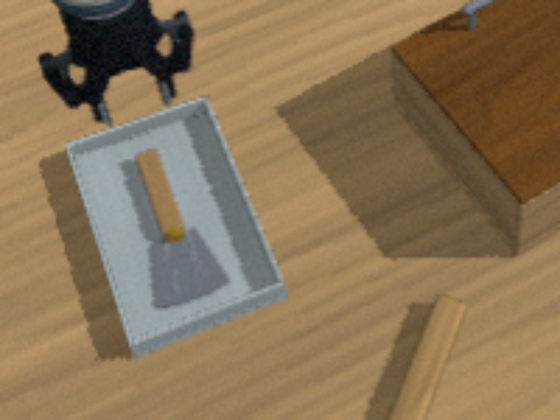

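Scraper lies flat inside the tray, at (160,235) in this crop. Now for the bar.

```bash
python3 -m handwheel '[{"tx":0,"ty":0,"tz":-0.01,"rx":0,"ry":0,"rz":-0.17,"gripper":-0.2},{"tx":0,"ty":0,"tz":-0.01,"rx":0,"ry":0,"rz":-0.18,"gripper":-0.2},{"tx":0,"ty":0,"tz":-0.01,"rx":0,"ry":0,"rz":-0.18,"gripper":-0.2},{"tx":0,"ty":0,"tz":-0.01,"rx":0,"ry":0,"rz":-0.18,"gripper":-0.2},{"tx":0,"ty":0,"tz":-0.01,"rx":0,"ry":0,"rz":-0.18,"gripper":-0.2},{"tx":0,"ty":0,"tz":0,"rx":0,"ry":0,"rz":-0.18,"gripper":-0.2},{"tx":0,"ty":0,"tz":0,"rx":0,"ry":0,"rz":-0.18,"gripper":-0.2},{"tx":0,"ty":0,"tz":0,"rx":0,"ry":0,"rz":-0.18,"gripper":-0.2}]'; python3 -c "
from h import *
goto(456.5,54.5,200,5.2)"
```

```text
time_s: 20.75
eef_pos: [450.0, -356.2, 218.9]
ee_rot: [2.398, 1.987, 0.004]
ft_force: [0.2, 0.2, 0.4]
width: 51.1
{'t': 20.75, 'pos': array([ 450. , -356.2,  218.9]), 'q6': np.float64(-0.48), 'world_d': array([  6.5, 410.7, -18.9]), 'tool_d': array([405.1, -70.1,  11.1]), 'w': 51.1, 'F': array([0.2, 0.2, 0.4]), 'tilt': array([ 0.02 , -0.019, -1.   ]), 'jaw': np.float64(-10.7), 'dyaw_world_deg': np.float64(15.9), 'rz_rad': np.float64(-0.277)}
```

```bash
python3 -m handwheel '[{"tx":0.05,"ty":-0.0087,"tz":0,"rx":0,"ry":0,"rz":0,"gripper":-0.2},{"tx":0.05,"ty":-0.0087,"tz":0,"rx":0,"ry":0,"rz":0,"gripper":-0.2},{"tx":0.05,"ty":-0.0087,"tz":0,"rx":0,"ry":0,"rz":0,"gripper":-0.2},{"tx":0.05,"ty":-0.0087,"tz":0,"rx":0,"ry":0,"rz":0,"gripper":-0.2},{"tx":0.05,"ty":-0.0087,"tz":0,"rx":0,"ry":0,"rz":0,"gripper":-0.2},{"tx":0.05,"ty":-0.0087,"tz":0,"rx":0,"ry":0,"rz":0,"gripper":-0.2},{"tx":0.05,"ty":-0.0087,"tz":0,"rx":0,"ry":0,"rz":0,"gripper":-0.2},{"tx":0.04,"ty":-0.008,"tz":0,"rx":0,"ry":0,"rz":0,"gripper":-0.2}]';  python3 -m handwheel '[{"tx":0,"ty":0,"tz":0,"rx":0,"ry":0,"rz":-0.1,"gripper":-0.2},{"tx":0,"ty":0,"tz":0,"rx":0,"ry":0,"rz":-0.1,"gripper":-0.2},{"tx":0,"ty":0,"tz":0,"rx":0,"ry":0,"rz":-0.08,"gripper":-0.2},{"tx":0,"ty":0,"tz":0,"rx":0,"ry":0,"rz":0,"gripper":-0.2},{"tx":0,"ty":0,"tz":0,"rx":0,"ry":0,"rz":0,"gripper":-0.2},{"tx":0,"ty":0,"tz":0,"rx":0,"ry":0,"rz":0,"gripper":-0.2},{"tx":0,"ty":0,"tz":0,"rx":0,"ry":0,"rz":0,"gripper":-0.2},{"tx":0,"ty":0,"tz":0,"rx":0,"ry":0,"rz":0,"gripper":-0.2}]'; python3 - <<'E'
from h import *
s=env.observe(); f=cams.grab_frame('wrist')
goto(456.5,54.5,160,5.2,s); R=Ro.from_rotvec(s['ee_rot']); print('z err in tool', R.inv().apply([0,0,-1]).round(3))
save('r.png',f['frame']); pickle.dump((f,s),open('wrist3.pkl','wb'))
E
```

```text
time_s: 21.75
eef_pos: [454.2, 48.5, 217.1]
ee_rot: [2.393, 1.979, 0.015]
ft_force: [0.3, -0.0, -0.7]
width: 51.1
time_s: 22.75
eef_pos: [453.5, 52.0, 220.6]
ee_rot: [2.08, 2.3, 0.013]
ft_force: [0.4, 0.8, -0.1]
width: 51.3
{'t': 22.75, 'pos': array([453.5,  52. , 220.6]), 'q6': np.float64(0.04), 'world_d': array([  3. ,   2.5, -60.6]), 'tool_d': array([ 3.7,  1.3, 60.6]), 'w': 51.3, 'F': array([ 0.4,  0.8, -0.1]), 'tilt': array([ 0.035, -0.021, -0.999]), 'jaw': np.float64(5.8), 'dyaw_world_deg': np.float64(-0.6), 'rz_rad': np.float64(0.01)}
z err in tool [ 0.024 -0.033  0.999]
```

View pics/r.png

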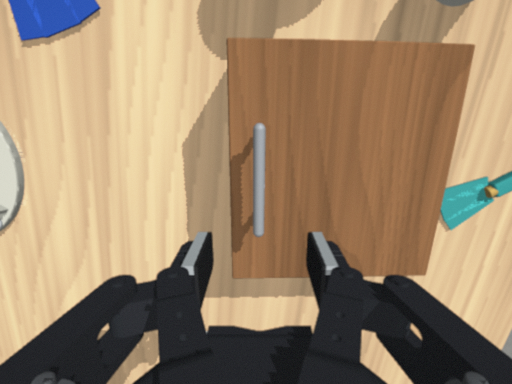

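Bar shows from (260,125) to (258,235), centred between the fingers.

```bash
python3 - <<'E'
from h import *
f,s=pickle.load(open('wrist3.pkl','rb')); RT=pose(f,s)
B=unproj(f,RT,[(260,124),(258,236)],146); print(B.round(1),B.mean(0).round(1))
L=unproj(f,RT,[(228,38),(473,45),(426,275),(233,278)],110.5); print(L.round(),L.mean(0).round(1))
E
python3 -m handwheel '[{"tx":0.003,"ty":0,"tz":0,"rx":0.017,"ry":0.012,"rz":0,"gripper":-0.2},{"tx":0,"ty":0,"tz":0,"rx":0.016,"ry":0.012,"rz":0,"gripper":-0.2},{"tx":0,"ty":0,"tz":0,"rx":0,"ry":0,"rz":0,"gripper":-0.2},{"tx":0,"ty":0,"tz":0.02,"rx":0,"ry":0,"rz":0,"gripper":-0.2},{"tx":0,"ty":0,"tz":0.03,"rx":0,"ry":0,"rz":0,"gripper":-0.2},{"tx":0,"ty":0,"tz":0.02,"rx":0,"ry":0,"rz":0,"gripper":-0.2},{"tx":0,"ty":0,"tz":0,"rx":0,"ry":0,"rz":0,"gripper":-0.2},{"tx":0,"ty":0,"tz":0,"rx":0,"ry":0,"rz":0,"gripper":-0.2}]'
python3 -c "
from h import *
goto(456.5,54.5,90,5.2)"
```

```text
[[4.513e+02 1.090e+02 1.460e+02]
 [4.605e+02 2.000e-01 1.460e+02]] [455.9  54.6 146. ]
[[416. 181. 110.]
 [650. 202. 110.]
 [676. -54. 110.]
 [439. -76. 110.]] [545.1  63.1 110.5]
time_s: 23.8
eef_pos: [454.4, 55.1, 149.6]
ee_rot: [-2.107, -2.328, -0.001]
ft_force: [-0.2, -0.5, -0.2]
width: 51.2
{'t': 23.8, 'pos': array([454.4,  55.1, 149.6]), 'q6': np.float64(0.02), 'world_d': array([  2.1,  -0.6, -59.6]), 'tool_d': array([-0.9,  2.1, 59.6]), 'w': 51.2, 'F': array([-0.2, -0.5, -0.2]), 'tilt': array([-0.001,  0.002, -1.   ]), 'jaw': np.float64(5.7), 'dyaw_world_deg': np.float64(-0.5), 'rz_rad': np.float64(0.009)}
```

```bash
python3 -m handwheel '[{"tx":0,"ty":0.002,"tz":0.02,"rx":0,"ry":0,"rz":0,"gripper":-0.2},{"tx":0,"ty":0,"tz":0.02,"rx":0,"ry":0,"rz":0,"gripper":-0.2},{"tx":0,"ty":0,"tz":0.015,"rx":0,"ry":0,"rz":0,"gripper":-0.2},{"tx":0,"ty":0,"tz":0.005,"rx":0,"ry":0,"rz":0,"gripper":-0.2},{"tx":0,"ty":0,"tz":0,"rx":0,"ry":0,"rz":0,"gripper":0.3},{"tx":0,"ty":0,"tz":0,"rx":0,"ry":0,"rz":0,"gripper":1},{"tx":0,"ty":0,"tz":0,"rx":0,"ry":0,"rz":0,"gripper":1},{"tx":0,"ty":0,"tz":0,"rx":0,"ry":0,"rz":0,"gripper":1}]'; python3 -c "
from h import *
goto(456,54.5,90,5.2)"
```

```text
time_s: 24.8
eef_pos: [454.6, 55.2, 92.6]
ee_rot: [-2.106, -2.325, 0.002]
ft_force: [4.2, 0.2, -3.5]
width: 8.8
{'t': 24.8, 'pos': array([454.6,  55.2,  92.6]), 'q6': np.float64(0.02), 'world_d': array([ 1.4, -0.7, -2.6]), 'tool_d': array([-0.9,  1.4,  2.6]), 'w': 8.8, 'F': array([ 4.2,  0.2, -3.5]), 'tilt': array([-0.004,  0.002, -1.   ]), 'jaw': np.float64(5.7), 'dyaw_world_deg': np.float64(-0.5), 'rz_rad': np.float64(0.008)}
```

Bar is gripped (8.8 mm, with the same 2 mm under-reading as the handle). I start the lift along the arc, 20° in this call.

```bash
cat >> h.py <<'E'
def lid(s=None,p0=(454.6,92.6)):
    s=s or env.observe(); p=np.array(s['eef_pos']); u=np.array([np.cos(np.radians(5.2)),np.sin(np.radians(5.2))])
    dx=(p[:2]-[p0[0],55.2])@u; dz=p[2]-p0[1]
    x=-210+dx; z=45+dz
    Rm=Ro.from_rotvec(s['ee_rot']).as_matrix()
    print('theta',np.degrees(np.arctan2(z,-x)-np.arctan2(45,210)).round(2),'r',np.hypot(x,z).round(1),'(214.8) pos',p.round(1),'F',np.round(s['ft_force'],1),'w',round(s['width'],1),'tiltz',Rm[:,2].round(3),'t',s['time_s'])
    th=np.radians(60)+np.arctan2(45,210); t=np.array([-214.77*np.cos(th)-x,214.77*np.sin(th)-z])
    print('to 60: dx,dz',t.round(1),'tool',(Rm.T@[t[0]*u[0],t[0]*u[1],t[1]]).round(1))
E
python3 -m handwheel '[{"tx":0,"ty":0.002,"tz":-0.009,"rx":0,"ry":0,"rz":0,"gripper":1},{"tx":0,"ty":0.0025,"tz":-0.009,"rx":0,"ry":0,"rz":0,"gripper":1},{"tx":0,"ty":0.003,"tz":-0.009,"rx":0,"ry":0,"rz":0,"gripper":1},{"tx":0,"ty":0.0033,"tz":-0.0088,"rx":0,"ry":0,"rz":0,"gripper":1},{"tx":0,"ty":0.0037,"tz":-0.0086,"rx":0,"ry":0,"rz":0,"gripper":1},{"tx":0,"ty":0.0041,"tz":-0.0084,"rx":0,"ry":0,"rz":0,"gripper":1},{"tx":0,"ty":0.0045,"tz":-0.0082,"rx":0,"ry":0,"rz":0,"gripper":1},{"tx":0,"ty":0.0048,"tz":-0.008,"rx":0,"ry":0,"rz":0,"gripper":1}]'; python3 -c "
from h import *
lid()"
```

```text
time_s: 25.8
eef_pos: [484.6, 58.0, 166.5]
ee_rot: [-2.106, -2.325, 0.002]
ft_force: [1.8, 0.0, -6.3]
width: 8.5
theta 21.38 r 215.6 (214.8) pos [484.6  58.  166.5] F [ 1.8  0.  -6.3] w 8.5 tiltz [-0.004  0.002 -1.   ] t 25.8
to 60: dx,dz [113.8  85.5] tool [ -0.7 113.5 -85.9]
```

```bash
python3 -m handwheel '[{"tx":0,"ty":0.0053,"tz":-0.0076,"rx":0,"ry":0,"rz":0,"gripper":1},{"tx":0,"ty":0.0057,"tz":-0.0074,"rx":0,"ry":0,"rz":0,"gripper":1},{"tx":0,"ty":0.006,"tz":-0.0072,"rx":0,"ry":0,"rz":0,"gripper":1},{"tx":0,"ty":0.0063,"tz":-0.0069,"rx":0,"ry":0,"rz":0,"gripper":1},{"tx":0,"ty":0.0066,"tz":-0.0066,"rx":0,"ry":0,"rz":0,"gripper":1},{"tx":0,"ty":0.0069,"tz":-0.0063,"rx":0,"ry":0,"rz":0,"gripper":1},{"tx":0,"ty":0.0071,"tz":-0.006,"rx":0,"ry":0,"rz":0,"gripper":1},{"tx":0,"ty":0.0074,"tz":-0.0057,"rx":0,"ry":0,"rz":0,"gripper":1}]'; python3 -c "
from h import *
lid()"
```

```text
time_s: 26.8
eef_pos: [536.5, 62.7, 223.6]
ee_rot: [-2.104, -2.323, 0.01]
ft_force: [-7.7, -1.7, 5.4]
width: 8.5
theta 41.92 r 217.5 (214.8) pos [536.5  62.7 223.6] F [-7.7 -1.7  5.4] w 8.5 tiltz [-0.01  0.   -1.  ] t 26.8
to 60: dx,dz [61.8 28.4] tool [ -0.5  61.5 -29. ]
```

```bash
python3 -m handwheel '[{"tx":0,"ty":0.0079,"tz":-0.005,"rx":0,"ry":0,"rz":0,"gripper":1},{"tx":0,"ty":0.0081,"tz":-0.0047,"rx":0,"ry":0,"rz":0,"gripper":1},{"tx":0,"ty":0.0084,"tz":-0.0043,"rx":0,"ry":0,"rz":0,"gripper":1},{"tx":0,"ty":0.0086,"tz":-0.0039,"rx":0,"ry":0,"rz":0,"gripper":1},{"tx":0,"ty":0.0088,"tz":-0.0035,"rx":0,"ry":0,"rz":0,"gripper":1},{"tx":0,"ty":0.008,"tz":-0.0028,"rx":0,"ry":0,"rz":0,"gripper":1},{"tx":0,"ty":0.005,"tz":-0.0015,"rx":0,"ry":0,"rz":0,"gripper":1},{"tx":0,"ty":0,"tz":0,"rx":0,"ry":0,"rz":0,"gripper":1}]'; python3 -c "
from h import *
lid()"
```

```text
time_s: 27.8
eef_pos: [596.3, 68.2, 256.3]
ee_rot: [-2.106, -2.325, 0.007]
ft_force: [-3.3, -1.3, 0.4]
width: 8.6
theta 59.93 r 219.4 (214.8) pos [596.3  68.2 256.3] F [-3.3 -1.3  0.4] w 8.6 tiltz [-0.006  0.    -1.   ] t 27.8
to 60: dx,dz [ 1.7 -4.3] tool [-0.   1.7  4.3]
```

```bash
python3 -m handwheel '[{"tx":0,"ty":0.001,"tz":0.002,"rx":0,"ry":0,"rz":0,"gripper":1},{"tx":0,"ty":0.0007,"tz":0.0015,"rx":0,"ry":0,"rz":0,"gripper":1},{"tx":0,"ty":0,"tz":0,"rx":0,"ry":0,"rz":0,"gripper":1},{"tx":0,"ty":0,"tz":0,"rx":0,"ry":0,"rz":0,"gripper":1},{"tx":0,"ty":0,"tz":0,"rx":0,"ry":0,"rz":0,"gripper":1},{"tx":0,"ty":0,"tz":0,"rx":0,"ry":0,"rz":0,"gripper":1},{"tx":0,"ty":0,"tz":0,"rx":0,"ry":0,"rz":0,"gripper":1},{"tx":0,"ty":0,"tz":0,"rx":0,"ry":0,"rz":0,"gripper":1}]'; python3 - <<'E'
from h import *
lid()
out=[]
ps=np.radians(5.2); ux=np.array([np.cos(ps),np.sin(ps),0]); uy=np.array([-np.sin(ps),np.cos(ps),0]); H=np.array([545.5,63.2,100.5])+120*ux
for c,(x0,y0,w,h) in (('scene',(220,80,160,170)),('top',(190,125,110,117))):
    f=cams.grab_frame(c); RT=pose(f); k=400/w
    im=cv2.resize(f['frame'][y0:y0+h,x0:x0+w],(400,425)); im=cv2.convertScaleAbs(im,alpha=1.3)
    for th,col in ((57,(255,0,0)),(60,(0,255,0)),(63,(0,0,255))):
        t=np.radians(th); a=-np.cos(t)*ux+np.array([0,0,np.sin(t)]); n=np.sin(t)*ux+np.array([0,0,np.cos(t)])
        P=[H+n*10+uy*130,H+n*10+a*240+uy*130,H+n*10+a*240-uy*130,H+n*10-uy*130]
        q=(proj(f,RT,P)-[x0,y0])*k
        cv2.polylines(im,[q.round().astype(np.int32)],True,col,1)
    out.append(im)
save('q.png',np.hstack(out))
E
```

```text
time_s: 28.8
eef_pos: [598.0, 68.4, 256.8]
ee_rot: [-2.107, -2.326, 0.003]
ft_force: [-4.2, -1.5, 4.2]
width: 8.4
theta 60.41 r 219.3 (214.8) pos [598.   68.4 256.8] F [-4.2 -1.5  4.2] w 8.4 tiltz [-0.004  0.    -1.   ] t 28.8
to 60: dx,dz [-0.1 -4.8] tool [-0.  -0.1  4.8]
```

View pics/q.png

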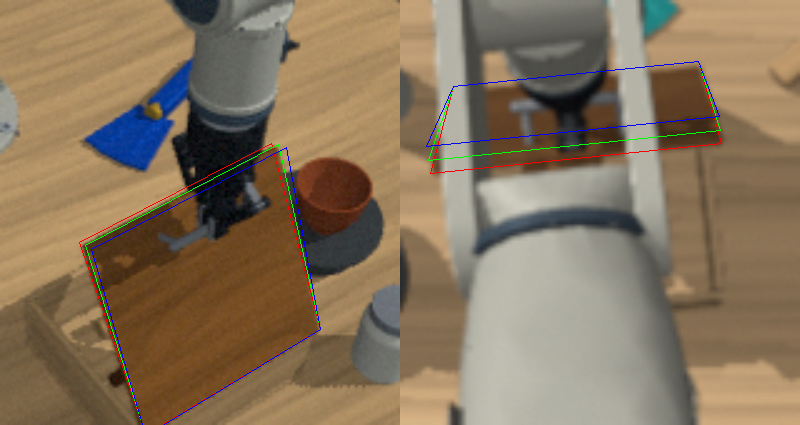

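The overlay shows the lid edge in the scene view on the green (60°) outline. In the top view it lies between green and red, though the arm covers most of the front edge there. I'll do a numeric check and confirm it stays still.

```bash
python3 -m handwheel '[{"tx":0,"ty":0,"tz":0,"rx":0,"ry":0,"rz":0,"gripper":1},{"tx":0,"ty":0,"tz":0,"rx":0,"ry":0,"rz":0,"gripper":1},{"tx":0,"ty":0,"tz":0,"rx":0,"ry":0,"rz":0,"gripper":1},{"tx":0,"ty":0,"tz":0,"rx":0,"ry":0,"rz":0,"gripper":1},{"tx":0,"ty":0,"tz":0,"rx":0,"ry":0,"rz":0,"gripper":1},{"tx":0,"ty":0,"tz":0,"rx":0,"ry":0,"rz":0,"gripper":1},{"tx":0,"ty":0,"tz":0,"rx":0,"ry":0,"rz":0,"gripper":1},{"tx":0,"ty":0,"tz":0,"rx":0,"ry":0,"rz":0,"gripper":1}]' >/dev/null; python3 - <<'E'
from h import *
lid()
ps=np.radians(5.2); ux=np.array([np.cos(ps),np.sin(ps),0]); uy=np.array([-np.sin(ps),np.cos(ps),0]); H=np.array([545.5,63.2,100.5])+120*ux
f=cams.grab_frame('scene'); RT=pose(f); g=cv2.GaussianBlur(cv2.cvtColor(f['frame'],cv2.COLOR_RGB2GRAY),(3,3),0).astype(float)
# contrast across the two free lid edges: left part of front edge, right side edge
for th in np.arange(54,67,1.):
    t=np.radians(th); a=-np.cos(t)*ux+np.array([0,0,np.sin(t)]); n=np.sin(t)*ux+np.array([0,0,np.cos(t)])
    sc=[]
    for ys in (np.linspace(-125,-60,40),np.linspace(85,125,30)):
        d=4
        A=proj(f,RT,[H+n*10+a*(240-d)+uy*y for y in ys]);B=proj(f,RT,[H+n*10+a*(240+d)+uy*y for y in ys])
        v=lambda P: cv2.remap(g.astype(np.float32),P[:,0].astype(np.float32)[None],P[:,1].astype(np.float32)[None],1)[0]
        sc.append(round(float((v(B)-v(A)).mean()),1))
    print(th,sc)
print(len(outline_of('pot','scene')),outline_of('pot','scene')[0]['box'],[o['box'] for o in outline_of('jar','scene')])
E
```

```text
theta 60.41 r 219.3 (214.8) pos [598.   68.4 256.8] F [-2.8 -0.6  4.8] w 8.2 tiltz [-0.004  0.    -1.   ] t 29.9
to 60: dx,dz [-0.1 -4.8] tool [-0.  -0.1  4.8]
54.0 [3.1, -3.4]
55.0 [14.0, -6.1]
56.0 [33.1, -5.2]
57.0 [55.2, 0.7]
58.0 [70.1, 7.9]
59.0 [68.4, 10.9]
60.0 [48.9, 6.8]
61.0 [21.9, -1.1]
62.0 [3.6, -6.0]
63.0 [-1.2, -5.6]
64.0 [0.1, -3.6]
65.0 [1.4, -2.2]
66.0 [1.8, 0.4]
1 [338.5, 144.8, 31.1, 30.1] [[362.0, 194.8, 29.2, 37.9]]
```

Edge contrast peaks near 58.5–59°, while the arm's position says 60°. I nudge it about half a degree up and hand in.

```bash
python3 -m handwheel '[{"tx":0,"ty":0.001,"tz":0,"rx":0,"ry":0,"rz":0,"gripper":1},{"tx":0,"ty":0.001,"tz":0,"rx":0,"ry":0,"rz":0,"gripper":1},{"tx":0,"ty":0,"tz":0,"rx":0,"ry":0,"rz":0,"gripper":1},{"tx":0,"ty":0,"tz":0,"rx":0,"ry":0,"rz":0,"gripper":1},{"tx":0,"ty":0,"tz":0,"rx":0,"ry":0,"rz":0,"gripper":1},{"tx":0,"ty":0,"tz":0,"rx":0,"ry":0,"rz":0,"gripper":1},{"tx":0,"ty":0,"tz":0,"rx":0,"ry":0,"rz":0,"gripper":1},{"tx":0,"ty":0,"tz":0,"rx":0,"ry":0,"rz":0,"gripper":1}]'; python3 -c "
from h import *
lid(); print(np.abs(env.observe()['dq']).max()); print(env.finish_job())"
```

```text
time_s: 31.1
eef_pos: [599.7, 68.5, 257.3]
ee_rot: [-2.107, -2.326, 0.004]
ft_force: [-3.1, -0.5, 3.7]
width: 8.7
theta 60.86 r 219.4 (214.8) pos [599.7  68.5 257.3] F [-3.1 -0.5  3.7] w 8.7 tiltz [-0.004  0.    -1.   ] t 31.1
to 60: dx,dz [-1.7 -5.3] tool [ 0.  -1.7  5.4]
0.0017269740633778874
the job is handed in; nothing more can be done
None
```

The scraper lies flat in the tray, released there while the lid was still shut. The lid is raised to about 60° and still pinched by its bar in the fingers. I handed the job in at 31.1 s with the arm still; no verdict was reported.

**Last checks**
- **Tray:** the scene picture showed the scraper flat inside the walls, blade away from the robot.
- **Lid angle:** the arm's position gave about 60.4°, and the edges in the scene picture gave about 58.5–59°. I then nudged it up by about half a degree, so the arm's reading was 60.9° at hand-in. I did not measure it in a picture again.
- **Hold:** it stayed still over the last second before that nudge, at 3–6 N on the wrist and about 8.5 mm opening.
- **Bystanders:** after the lift, the bowl and the jar were found in the scene picture. The bowl's outline matched the one at the start; the jar had no earlier scene outline to compare with.

**What failed or disagreed**
- **Finger tips:** they turned out to be about 40 mm short of the stated TCP. The first two closings on the scraper missed above it, and a third caught only the top edge. I then went lower and gripped it properly.
- **Grip on the bar:** the hand ended about 5 mm farther from the hinge than expected. Either the bar slid a little towards the finger tips, or my hinge position is off by that much.

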